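# Seat a taper-shank drill chuck in a floating taper sleeve

## Task

Take the drill chuck with the tapered shank out of the wooden rack and seat it, shank down, in the steel taper sleeve on the blue setting stand: lower it in without dropping it, and tap or push it down until it is fully home, its collar down on the face of the sleeve, without driving the sleeve down onto the bottom of its spring cushion. Then prove that the taper holds by friction alone: give the chuck a light upward tug so that the sleeve lifts a couple of millimetres above its free position with the chuck still home, and let go. Leave the other two tools standing in the rack.

Things in the scene. Friction and masses are not known exactly. Their poses are not given: they have to be found in the camera images.
- chuck: the drill chuck, 0.30-0.42 kg, upright in one of the rack's three holes (any). Round about its z. Origin: on the axis, in the flat underside of its steel collar; z up. Above: collar 48 mm wide, 0 to 8 mm; dark ribbed body 40 mm wide, 8 to 68 mm, red band low down; nose to a flat 26 mm top at 78 mm. Below: steel shank 45 mm long, tapering from 22 mm wide at the collar to 14 mm.
- chuck_grip (a point): point on the chuck's axis, 45 mm above its origin, where two fingers take the 40 mm ribbed body well from above (20 to 30 N of grip is plenty). z up.
- sleeve_mouth (a point): centre of the flat top face of the taper sleeve, a bright steel ring 58 mm wide with four brass spring leaves inside that form the socket (22 mm wide at the mouth, 50 mm deep). z up. The chuck is home when its origin is here (no gap). The leaves begin to grip with the collar 5-7 mm above the face; the push needed grows to 7-13 N on top of the chuck's weight at home, depending on friction.
- sleeve (a joint): downward travel of the sleeve on its spring cushion, m: 0 = free (empty), + pressed down, - pulled up. 2.5 N per mm either way; a push of about 21 N in all (8.4 mm) counts as bottoming, hard stop at 0.009; it comes up to -0.005 at most. The chuck's weight sinks it 1.2-1.7 mm; pushing sinks it more. Seated and let go, the taper holds a pull of about 6 N or more beyond the chuck's weight.
- stand: the setting stand, fixed to the bench: grey base plate 130 mm square, 14 mm thick, with a blue tube 80 mm wide, up to 80 mm above the bench, in which the sleeve slides; the empty sleeve's face is 105 mm above the bench. Origin: centre of the plate's underside.
- rack: fixed wooden rack, 85 mm (x) by 250 mm (y), 62 mm high, origin in the centre of its underside; three holes 27 mm wide, 52 mm deep in its top at y = -80, 0 and 80 mm along its own y axis. The tools' collars rest on its top.
- hole_saw: a white hole saw 52 mm wide with a thin straight shank, in another hole of the rack, its top 59 mm above the rack; origin at the rack's top on its axis. To be left where it is.
- cutter: a thin spindle with an orange disc cutter 35 mm wide, in the rack's third hole, its top 54 mm above the rack; origin at the rack's top on its axis. To be left where it is.

How it is judged:
By the outcome, as a careful person would: the job done as asked, in the order asked, and still so for the second after the job is handed in, with the robot touching nothing.
It also fails if it takes over 58 s, if anything falls off the work surface, if the arm or the gripper's body presses on something with over 40 N, if the wrist force passes 120 N, or if a joint passes its speed limit or range.

## Robot

A 6-joint arm with a two-finger parallel gripper is mounted at the origin on the work surface. World frame = base frame: x ahead of the robot, y to its left, z up, the work surface at z = 0. Lengths are in mm, angles in degrees, forces in N, time in s.
With the tool pointing down it reaches from about 325 to 900 mm from the base axis. Payload 6.1 kg.
Tool frame: the origin (TCP) lies at the centre of the arm's flange, where the gripper is bolted on; the fingertips stand 182 mm ahead of it and the grasp point (between the pads) lies 164 mm ahead of it; z points along the fingers, x is the direction in which the jaws open and shut, and the axes are right-handed (so a half turn about z gives the same grasp; the last joint's range is limited). The gripper opens to 87 mm and grips with 3 to 60 N. Pads are 19 mm wide; open, the fingers measure 117 mm over their backs; the gripper's body (75 mm by 190 mm) begins 51 mm behind the grasp point.
Start: joints at [65.999, 12.628, 87.462, -0, 79.91, -7.225], TCP at [180.395, 598.394, 404.738] pointing down, gripper open.
Joint ranges: [-170.65, 170.65], [-52.31, 119.04], [5.05, 147.46], [-71.25, 251.25], [11.57, 151.72], [-153.62, 153.62]. Speed limits (degrees/s): [147.25, 147.25, 172.46, 180, 180, 180].

## Interface

Orientations are given as a 3x3 rotation matrix whose columns are the frame's x, y, z axes.
In Python, from station import * gives the robot as it stands.
- The arm moves only by the tool jog_arm, never from a script. Its argument "commands" is a list of rows, each a list of 5 numbers: the shift along the tool's x, y, z in mm, then the turn about the tool's z in degrees, then the closure, from -1 (fully open) to 1 (shut). A call has 1 to 20 rows; each row is the pose to reach, as a shift and turn from the pose commanded when the call began, along the tool's axes at that moment; what a row does not reach only later rows make up. A row lasts 1/10 s, in which the tool goes at most 50 mm and 8.59 degrees, less where a joint would pass 70% of its speed; a pose out of reach is approached as far as the arm can. A call with a gripper value outside its range is refused whole. The fingers move at their own pace and stop on an object; "force" is the grip in N (left out, the last holds). Time passes only in rows, so rows that repeat a pose let the fingers close. It gives the time, the measured TCP pose, the force and the opening at its end, in the units of the state.
- observe(): the state, without advancing time (a new reading comes with each control period).
- get_image(name): name is "scene" or "top"; returns (picture, depth): 480x640x3 uint8, red, green, blue; 480x640 float32, mm along the optical axis (not along the pixel's ray), 0 where there is no reading.
- calibration(name): a dict with "intrinsics" (3x3 intrinsics, pixels), "dist" ([k1, k2, p1, p2, k3] as OpenCV has them; the pictures are not rectified), "xyz" and "attitude" of the camera in the world. Camera axes: x right, y down, z forward; pixel columns grow to the right and rows downward; lengths in mm; the calibration is good to about 2 mm. A picture is of the moment at which its call begins. calibration takes no time and is no camera call.
- job_done(): hands the job in, once; it reports no verdict.
The state is a dict: "time_s": time; "q": joint angles; "qvel": joint speeds; "tau": joint torques, N m; "tool_pos": TCP position; "tool_rot": TCP orientation; "ft_force": force on the tool from outside, world axes, zero at the start; "wrist_torque": the same for the moment, N m; "opening": finger opening in mm.
Only numpy, scipy, OpenCV 4.12 (cv2) and the standard library are available. Lean on these libraries where they do the work, as an engineer would, in place of code of your own. Each camera call takes 0.05 s, during which the arm holds its last target.

## Working session

There is one attempt and no reset: what is moved stays moved. The work goes in short steps, Python scripts to look and compute and a tool call to move; the robot and the scene stay as the last step left them, time stands still between calls to the robot, and variables do not carry over. Pictures are saved under pics/ and viewed, and the job is handed in when it is done.

Besides the shell and the picture viewer there is one more tool, called after "Call:" as name(argument=value, ...) on one line, values as JSON. jog_arm: Moves the arm, as the interface text tells. Its arguments: {"type":"object","properties":{"commands":{"type":"array"},"force":{"type":"number"}},"required":["commands"]}

```bash
mkdir -p pics
python3 - <<'E'
from station import *
import cv2,numpy as np
np.set_printoptions(precision=3,suppress=True)
print(observe())
for n in("scene","top"):
    p,d=get_image(n); cv2.imwrite(f"pics/{n}0.png",p[:,:,::-1]); np.save(f"{n}0.npy",d); print(n,calibration(n))
E
```

```text
{'time_s': 0.0, 'q': array([66.   , 12.675, 87.524, -0.   , 79.913, -7.226]), 'qvel': array([ 0.039,  0.002, -0.025, -0.062, -0.017, -0.033]), 'tau': array([ -0.001, -49.458, -38.74 ,   0.07 ,   0.056,  -0.   ]), 'tool_pos': array([180.28 , 598.155, 403.661]), 'tool_rot': array([[ 0.289,  0.957, -0.001],
       [ 0.957, -0.289, -0.002],
       [-0.002, -0.   , -1.   ]]), 'ft_force': array([0.108, 0.409, 0.142]), 'wrist_torque': array([-0.049, -0.045, -0.013]), 'opening': 86.72002002685925}
scene {'intrinsics': array([[531.47 ,   0.   , 323.411],
       [  0.   , 531.47 , 238.905],
       [  0.   ,   0.   ,   1.   ]]), 'dist': array([-0.035,  0.   ,  0.   ,  0.   ,  0.   ]), 'xyz': array([ 819.623, -408.156,  700.682]), 'attitude': array([[ 0.759,  0.505, -0.411],
       [ 0.651, -0.574,  0.497],
       [ 0.015, -0.645, -0.764]])}
top {'intrinsics': array([[443.763,   0.   , 322.336],
       [  0.   , 443.763, 237.217],
       [  0.   ,   0.   ,   1.   ]]), 'dist': array([-0.016,  0.   ,  0.   ,  0.   ,  0.   ]), 'xyz': array([326.601, -25.35 , 875.03 ]), 'attitude': array([[ 0.133, -0.966,  0.222],
       [-0.991, -0.129,  0.031],
       [-0.002, -0.224, -0.975]])}
```

View pics/scene0.png

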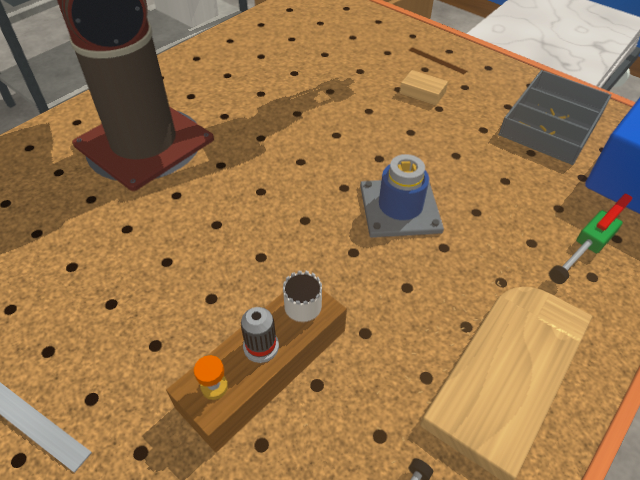

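View pics/top0.png

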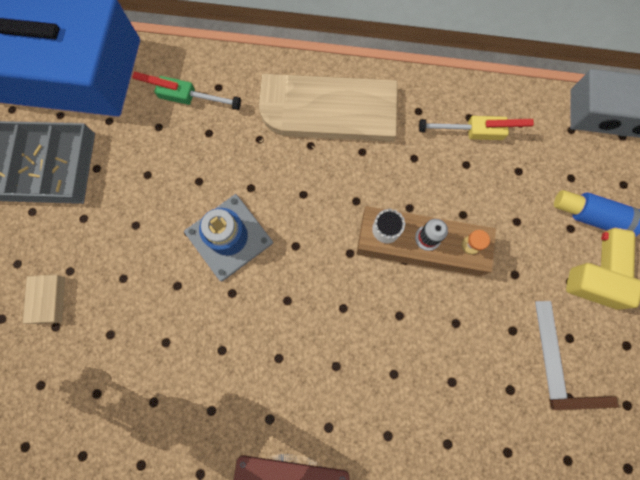

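The chuck is in the rack's middle hole: scene (257,315), top (436,229). The sleeve is at scene (407,168), top (217,227). The hole saw and cutter stand either side of the chuck. Next I'll measure from the depth clouds.

```bash
cat > h.py <<'E'
import numpy as np,cv2
from station import *
np.set_printoptions(precision=2,suppress=True)
def cloud(n,d):
    c=calibration(n);K=c["intrinsics"]
    v,u=np.mgrid[0:480,0:640]
    uv=cv2.undistortPoints(np.stack([u.ravel(),v.ravel()],1).astype(np.float64)[:,None],K,np.array(c["dist"])).reshape(480,640,2)
    P=np.dstack([uv*d[...,None],d])
    W=P@c["attitude"].T+c["xyz"]
    W[d<=0]=np.nan
    return W
def proj(n,X):
    c=calibration(n)
    Pc=(np.atleast_2d(X)-c["xyz"])@c["attitude"]
    return cv2.projectPoints(Pc,np.zeros(3),np.zeros(3),c["intrinsics"],np.array(c["dist"]))[0][:,0]
def circ(P):
    A=np.c_[2*P[:,:2],np.ones(len(P))];b=(P[:,:2]**2).sum(1)
    s=np.linalg.lstsq(A,b,rcond=None)[0]; return s[:2],np.sqrt(s[2]+s[0]**2+s[1]**2)
E
python3 - <<'E'
from h import *
for n,sl,ck in(("scene",(407,168),(257,315)),("top",(217,227),(436,229))):
    W=cloud(n,np.load(n+"0.npy"))
    def win(c,r): 
        w=W[c[1]-r:c[1]+r,c[0]-r:c[0]+r].reshape(-1,3); return w[~np.isnan(w).any(1)]
    print(n,"bench z",np.nanmedian(win((300,400) if n=="scene" else (330,180),8)[:,2]))
    P=win(sl,32); P=P[(P[:,2]>95)&(P[:,2]<115)]
    print("sleeve",len(P),np.median(P,0),(P.min(0)+P.max(0))/2,np.ptp(P,axis=0), cv2.minEnclosingCircle(P[:,:2].astype(np.float32)))
    P=win(ck,30); z=P[:,2]; print("max z",np.sort(z)[-5:])
    T=P[z>132]; print("chuck top",len(T),np.median(T,0),cv2.minEnclosingCircle(T[:,:2].astype(np.float32)))
    B=P[(z>75)&(z<126)]; print("body",len(B),B.mean(0),circ(B))
    R=W.reshape(-1,3); R=R[(abs(R[:,2]-62)<4)&(np.hypot(*(R[:,:2]-np.median(T,0)[:2]).T)<160)]
    print("rack",len(R),cv2.minAreaRect(R[:,:2].astype(np.float32)),np.median(R[:,2]))
    S=W.reshape(-1,3); S=S[(abs(S[:,2]-14)<4)&(np.hypot(*(S[:,:2]-P[0,:2]*0-np.nanmedian(win(sl,6),0)[:2]).T)<105)]
    print("plate",len(S),cv2.minAreaRect(S[:,:2].astype(np.float32)),np.median(S[:,2]))
E
```

```text
scene bench z 0.4437079050421744
sleeve 723 [502.07 190.57 104.45] [501.03 191.83 101.94] [59.25 58.74 13.68] ((500.5319519042969, 192.47171020507812), 30.438180923461914)
max z [142.73 142.81 142.87 143.16 143.27]
chuck top 596 [ 539.86 -195.04  139.59] ((536.5869140625, -193.16134643554688), 19.406545639038086)
body 493 [ 544.86 -188.18  110.47] (array([ 516.89, -175.15]), np.float64(42.52188134527065))
rack 7018 ((535.9796752929688, -191.4649200439453), (251.4214630126953, 87.58102416992188), 87.49578094482422) 62.45350837073977
plate 2079 ((500.7212219238281, 192.2283172607422), (130.95169067382812, 132.4013214111328), 44.87483596801758) 14.976617602022998
top bench z 0.8165846626828852
sleeve 722 [498.38 189.49 105.  ] [499.06 189.59 102.86] [57.5  59.31 15.51] ((498.809814453125, 189.57017517089844), 29.673994064331055)
max z [143.58 143.92 144.04 144.11 144.21]
chuck top 352 [ 533.23 -193.01  139.59] ((535.307861328125, -194.0946502685547), 19.141733169555664)
body 210 [ 523.27 -186.13  102.04] (array([ 545.14, -205.04]), np.float64(32.008140171713954))
rack 3836 ((535.6961059570312, -194.69476318359375), (249.38433837890625, 86.6869888305664), 87.41100311279297) 62.6858145535536
plate 2258 ((498.9263000488281, 189.5745391845703), (130.66119384765625, 130.31857299804688), 45.53923416137695) 14.578692888477349
```

Call:
jog_arm(commands=[[-655,569,0,75.8,-1],[-655,569,0,75.8,-1],[-655,569,0,75.8,-1],[-655,569,0,75.8,-1],[-655,569,0,75.8,-1],[-655,569,0,75.8,-1],[-655,569,0,75.8,-1],[-655,569,0,75.8,-1],[-655,569,0,75.8,-1],[-655,569,0,75.8,-1],[-655,569,0,75.8,-1],[-655,569,0,75.8,-1],[-655,569,0,75.8,-1],[-655,569,0,75.8,-1],[-655,569,0,75.8,-1],[-655,569,0,75.8,-1],[-655,569,0,75.8,-1],[-655,569,0,75.8,-1],[-655,569,0,75.8,-1],[-655,569,0,75.8,-1]], force=25)

```text
time_s: 2.1
tool_pos: [535.8, -192.8, 403.9]
tool_rot: [[0.999, -0.046, -0.002], [-0.046, -0.999, 0.001], [-0.002, -0.001, -1.0]]
ft_force: [-0.5, 1.2, -0.3]
opening: 87.0
```

Call:
jog_arm(commands=[[0,0.5,30,0,-1],[0,0.5,60,0,-1],[0,0.5,90,0,-1],[0,0.5,115,0,-1],[0,0.5,128,0,-1],[0,0.5,133,0,-1],[0,0.5,133,0,-1],[0,0.5,133,0,-1],[0,0.5,133,0,-1]], force=25)

```text
time_s: 3.0
tool_pos: [536.7, -193.7, 273.4]
tool_rot: [[0.999, -0.045, 0.002], [-0.045, -0.999, -0.001], [0.002, 0.001, -1.0]]
ft_force: [0.4, -0.3, 0.5]
opening: 87.2
```

Run:
```python
from h import *
p,d=get_image("scene"); cv2.imwrite("pics/s1.png",cv2.resize(p[200:440,120:440,::-1],(800,600)))
o=observe();print(o["tool_pos"],o["ft_force"],o["opening"])
```

```text
[ 536.62 -193.69  273.19] [ 0.44 -0.31 -0.97] 87.24527560758568
```

View pics/s1.png

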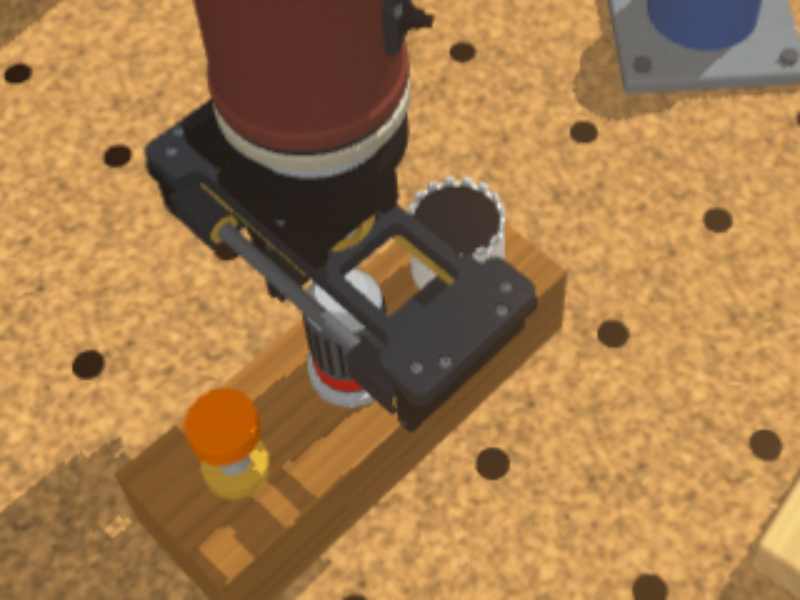

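The fingers straddle the chuck (crop 345,330) and clear the hole saw and cutter, so I'll close.

Call:
jog_arm(commands=[[0,0,1.5,0,1],[0,0,1.5,0,1],[0,0,1.5,0,1],[0,0,1.5,0,1],[0,0,1.5,0,1],[0,0,1.5,0,1],[0,0,1.5,0,1],[0,0,1.5,0,1],[0,0,1.5,0,1],[0,0,1.5,0,1]], force=28)

```text
time_s: 4.05
tool_pos: [536.1, -193.5, 270.3]
tool_rot: [[0.999, -0.045, -0.0], [-0.045, -0.999, -0.0], [-0.0, 0.0, -1.0]]
ft_force: [-0.9, -0.8, 1.3]
opening: 39.6
```

Run:
```python
from h import *
o=observe();print(o["tool_pos"],o["ft_force"],o["wrist_torque"],o["opening"])
```

```text
[ 536.07 -193.47  270.25] [-0.93 -0.84  1.32] [-0.12  0.15 -0.03] 39.63001449773935
```

Call:
jog_arm(commands=[[0,0,-5,0,1],[0,0,-20,0,1],[0,0,-45,0,1],[0,0,-75,0,1],[0,0,-100,0,1],[0,0,-115,0,1],[0,0,-120,0,1],[0,0,-120,0,1],[0,0,-120,0,1],[0,0,-120,0,1]])

```text
time_s: 5.05
tool_pos: [535.7, -193.3, 388.4]
tool_rot: [[0.999, -0.045, -0.003], [-0.045, -0.999, 0.001], [-0.003, -0.001, -1.0]]
ft_force: [0.1, -0.2, -3.7]
opening: 39.5
```

Run:
```python
from h import *
o=observe();print(o["tool_pos"],o["ft_force"],o["wrist_torque"],o["opening"])
t=o["tool_pos"]; d=np.array([499.8,191.0])-t[:2]; R=o["tool_rot"]; print(R, R[:2,:2].T@d)
```

```text
[ 535.69 -193.26  388.43] [ 0.06 -0.25 -3.74] [-0.08  0.05 -0.02] 39.49138347675812
[[ 1.   -0.04 -0.  ]
 [-0.04 -1.    0.  ]
 [-0.   -0.   -1.  ]] [ -53.13 -382.26]
```

Call:
jog_arm(commands=[[0,0,-15,0,1],[-6,-40,-15,0,1],[-12,-80,-15,0,1],[-18,-120,-15,0,1],[-24,-160,-15,0,1],[-30,-200,-15,0,1],[-36,-240,-15,0,1],[-41,-280,-15,0,1],[-46,-320,-15,0,1],[-50,-355,-15,0,1],[-52,-375,-15,0,1],[-53,-382,-15,0,1],[-53,-382,-15,0,1],[-53,-382,-15,0,1],[-53,-382,-15,0,1]])

```text
time_s: 6.55
tool_pos: [500.6, 189.5, 405.3]
tool_rot: [[0.999, -0.046, -0.0], [-0.046, -0.999, -0.0], [0.0, 0.0, -1.0]]
ft_force: [-0.1, -0.5, -3.3]
opening: 39.1
```

Run:
```python
from h import *
o=observe();print(o["tool_pos"],o["ft_force"],o["wrist_torque"],o["opening"])
for n in("scene","top"):
    p,d=get_image(n); cv2.imwrite(f"pics/{n}2.png",p[:,:,::-1]); np.save(n+"2.npy",d)
    a=(300,40) if n=="scene" else (120,140)
    cv2.imwrite(f"pics/{n}2c.png",cv2.resize(p[a[1]:a[1]+200,a[0]:a[0]+200,::-1],(600,600),interpolation=cv2.INTER_CUBIC))
```

```text
[500.57 189.5  405.32] [-0.15 -0.53 -3.26] [-0.1   0.06 -0.04] 39.05672462454553
```

View pics/scene2c.png

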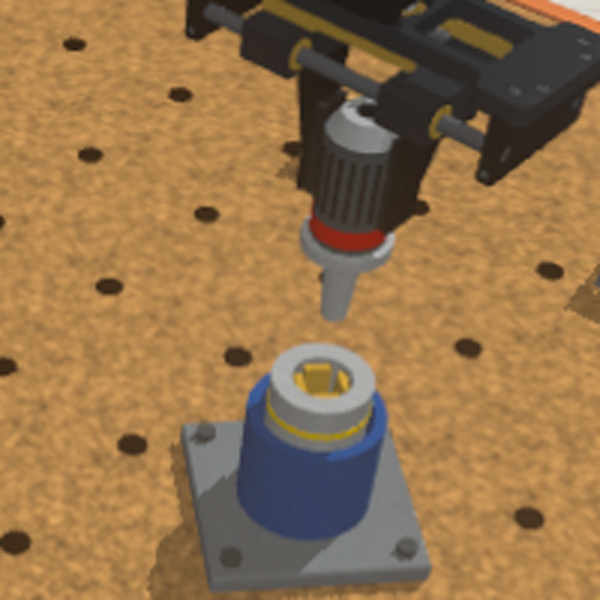

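View pics/top2c.png

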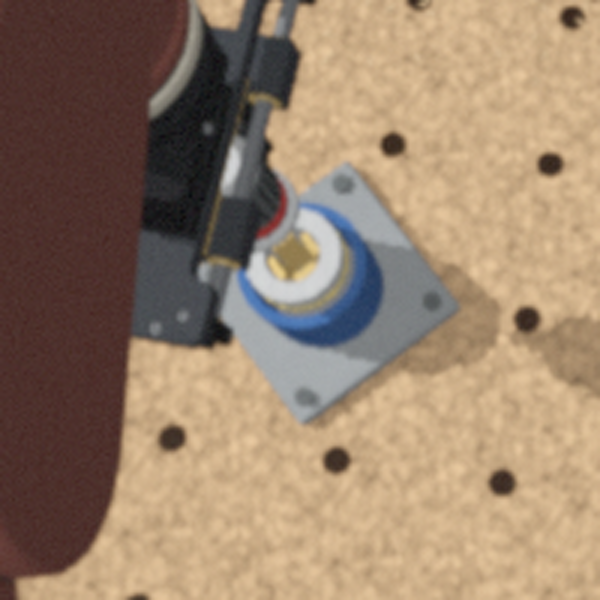

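The chuck is held over the sleeve (scene crop: chuck 345,200; sleeve mouth 322,380). I'll overlay the model outlines to check the offset and tilt.

Run:
```python
from h import *
p=cv2.imread("pics/scene2.png"); S=6; a=(360,60)
im=cv2.resize(p[a[1]:a[1]+100,a[0]:a[0]+120],(720,600),interpolation=cv2.INTER_CUBIC)
th=np.linspace(0,2*np.pi,200)
def ring(c,z,r,col):
    q=proj("scene",np.c_[c[0]+r*np.cos(th),c[1]+r*np.sin(th),0*th+z]); q=((q-a+.5)*S-.5).astype(int)
    cv2.polylines(im,[q.reshape(-1,1,2)],True,col,1)
c=(500.6,189.5);z=197.3
ring(c,z,24,(0,255,0));ring(c,z+8,24,(0,255,0));ring(c,z-45,7,(0,255,0));ring(c,z,11,(0,255,0));ring(c,z+78,13,(0,255,0))
ring((499.8,191),105,29,(255,0,255));ring((499.8,191),105,11,(255,0,255))
cv2.imwrite("pics/ov2.png",im)
```

```text
(no output)
```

View pics/ov2.png

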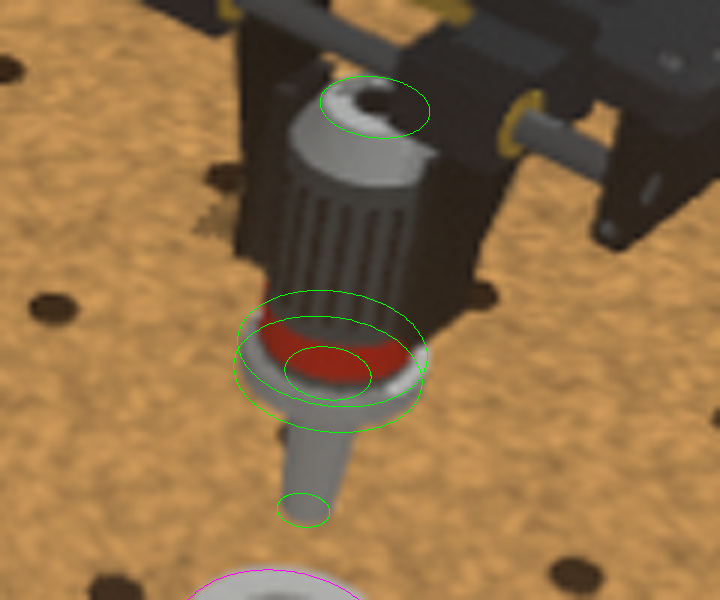

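The model matches to about 1 mm with no visible tilt. I'll correct the offset and descend slowly, watching the forces.

Call:
jog_arm(commands=[[-0.9,-1.5,10,0,1],[-0.9,-1.5,25,0,1],[-0.9,-1.5,38,0,1],[-0.9,-1.5,45,0,1],[-0.9,-1.5,50,0,1],[-0.9,-1.5,54,0,1],[-0.9,-1.5,57,0,1],[-0.9,-1.5,60,0,1],[-0.9,-1.5,60,0,1],[-0.9,-1.5,60,0,1]])

```text
time_s: 7.65
tool_pos: [499.6, 192.1, 345.5]
tool_rot: [[0.999, -0.045, 0.0], [-0.045, -0.999, 0.0], [0.0, -0.0, -1.0]]
ft_force: [-0.3, -0.5, -3.4]
opening: 39.3
```

```bash
cat > o.py <<'E'
from h import *
o=observe();print(o["time_s"],o["tool_pos"],o["ft_force"],o["wrist_torque"],o["opening"])
p,d=get_image("scene"); a=(370,80)
import sys
cv2.imwrite(f"pics/{sys.argv[1]}.png",cv2.resize(p[a[1]:a[1]+120,a[0]:a[0]+120,::-1],(600,600),interpolation=cv2.INTER_CUBIC))
o=observe();print(o["time_s"],o["tool_pos"],o["ft_force"],o["wrist_torque"],o["opening"])
E
python3 o.py s3
```

```text
7.65 [499.58 192.1  345.5 ] [-0.25 -0.55 -3.35] [-0.12  0.05 -0.08] 39.33604256045263
7.7 [499.62 192.11 345.6 ] [-0.15  0.07 -3.35] [-0.12  0.08  0.02] 39.18955068475166
```

View pics/s3.png

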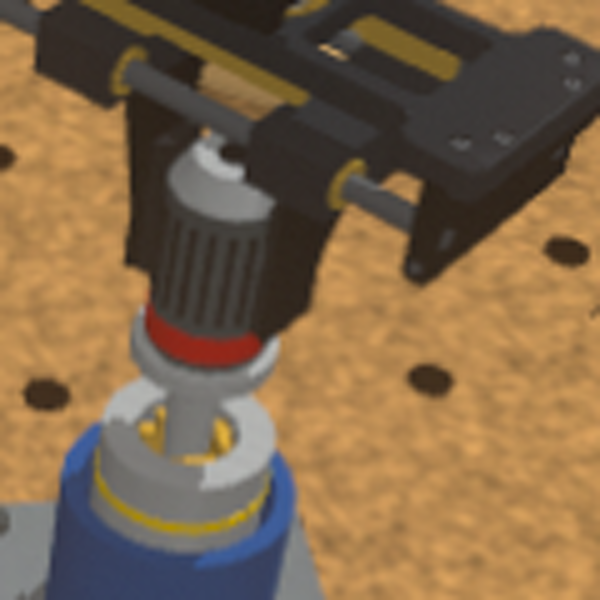

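Shank tip is in the mouth (crop 188,430) and central, with no lateral force. Continuing down.

Call:
jog_arm(commands=[[0,0.5,3,0,1],[0,0.5,6,0,1],[0,0.5,9,0,1],[0,0.5,12,0,1],[0,0.5,15,0,1],[0,0.5,18,0,1],[0,0.5,20,0,1],[0,0.5,22,0,1],[0,0.5,22,0,1],[0,0.5,22,0,1]])

```text
time_s: 8.7
tool_pos: [499.5, 191.5, 323.3]
tool_rot: [[0.999, -0.045, 0.0], [-0.045, -0.999, -0.0], [0.0, 0.0, -1.0]]
ft_force: [1.3, -0.7, -3.3]
opening: 39.4
```

```bash
python3 o.py s4
```

```text
8.7 [499.52 191.54 323.27] [ 1.35 -0.65 -3.3 ] [-0.19 -0.02 -0.02] 39.387833346544255
8.75 [499.49 191.56 323.3 ] [-0.05 -0.47 -3.54] [-0.25 -0.03 -0.01] 39.35208647158623
```

View pics/s4.png

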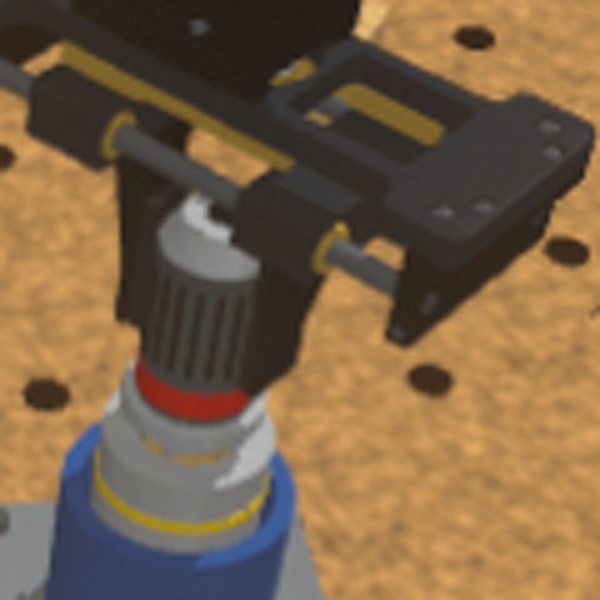

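Call:
jog_arm(commands=[[0,0,1,0,1],[0,0,2,0,1],[0,0,3,0,1],[0,0,4,0,1],[0,0,4,0,1],[0,0,4,0,1]], force=30)

```text
time_s: 9.35
tool_pos: [499.7, 191.5, 319.4]
tool_rot: [[0.999, -0.045, 0.001], [-0.045, -0.999, -0.0], [0.001, 0.0, -1.0]]
ft_force: [1.3, -1.0, -2.6]
opening: 39.1
```

Call:
jog_arm(commands=[[0,0,1,0,1],[0,0,2,0,1],[0,0,2,0,1],[0,0,2,0,1]])

```text
time_s: 9.75
tool_pos: [499.7, 191.6, 317.5]
tool_rot: [[0.999, -0.045, 0.001], [-0.045, -0.999, -0.0], [0.001, -0.0, -1.0]]
ft_force: [2.3, -1.8, -0.9]
opening: 39.5
```

Call:
jog_arm(commands=[[0,0,1,0,1],[0,0,2,0,1],[0,0,2,0,1],[0,0,2,0,1]])

```text
time_s: 10.15
tool_pos: [499.7, 191.6, 315.6]
tool_rot: [[0.999, -0.045, 0.001], [-0.045, -0.999, -0.0], [0.001, -0.0, -1.0]]
ft_force: [3.1, -1.4, 1.4]
opening: 39.1
```

The sleeve pushes the tool toward +x, so I'll ease that way while pressing.

Call:
jog_arm(commands=[[0.4,0.2,0.5,0,1],[0.7,0.4,1,0,1],[0.7,0.4,1,0,1],[0.7,0.4,1,0,1]])

```text
time_s: 10.55
tool_pos: [500.0, 191.3, 314.3]
tool_rot: [[0.999, -0.045, -0.0], [-0.045, -0.999, 0.0], [-0.0, -0.0, -1.0]]
ft_force: [0.8, 0.9, 3.6]
opening: 39.7
```

Call:
jog_arm(commands=[[0,0,1,0,1],[0,0,1.5,0,1],[0,0,1.5,0,1],[0,0,1.5,0,1]])

```text
time_s: 10.95
tool_pos: [500.1, 191.3, 312.9]
tool_rot: [[0.999, -0.045, -0.0], [-0.045, -0.999, 0.0], [-0.0, -0.0, -1.0]]
ft_force: [-1.1, 0.8, 5.8]
opening: 39.3
```

Call:
jog_arm(commands=[[0,0,1,0,1],[0,0,1,0,1],[0,0,1,0,1]])

```text
time_s: 11.25
tool_pos: [500.1, 191.3, 312.0]
tool_rot: [[0.999, -0.045, -0.0], [-0.045, -0.999, 0.0], [-0.0, -0.0, -1.0]]
ft_force: [-0.2, 0.6, 5.4]
opening: 39.4
```

Call:
jog_arm(commands=[[0,0,1,0,1],[0,0,1,0,1],[0,0,1,0,1]])

```text
time_s: 11.55
tool_pos: [500.2, 191.3, 311.2]
tool_rot: [[0.999, -0.045, 0.0], [-0.045, -0.999, 0.0], [0.0, -0.0, -1.0]]
ft_force: [-1.0, 0.2, 8.1]
opening: 39.3
```

```bash
python3 o.py s5
```

```text
11.55 [500.16 191.26 311.17] [-0.98  0.21  8.07] [0.   0.41 0.02] 39.33700096777053
11.6 [500.13 191.27 311.18] [-1.86  0.06  7.23] [ 0.03  0.49 -0.07] 39.407896467622415
```

View pics/s5.png

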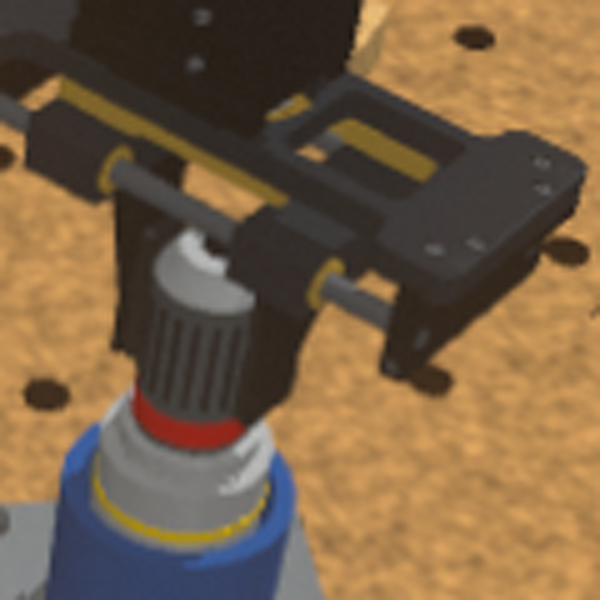

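Call:
jog_arm(commands=[[-0.3,0,1,0,1],[-0.3,0,1,0,1],[-0.3,0,1,0,1]])

```text
time_s: 11.9
tool_pos: [500.0, 191.3, 310.5]
tool_rot: [[0.999, -0.045, 0.001], [-0.045, -0.999, 0.0], [0.001, -0.0, -1.0]]
ft_force: [-1.6, 0.4, 8.4]
opening: 39.6
```

Call:
jog_arm(commands=[[0,0,1,0,1],[0,0,1,0,1],[0,0,1,0,1]])

```text
time_s: 12.2
tool_pos: [500.0, 191.3, 309.6]
tool_rot: [[0.999, -0.045, 0.001], [-0.045, -0.999, 0.0], [0.001, -0.0, -1.0]]
ft_force: [-2.5, 0.5, 9.4]
opening: 39.4
```

Call:
jog_arm(commands=[[0,0,1,0,1],[0,0,1,0,1],[0,0,1,0,1]])

```text
time_s: 12.5
tool_pos: [500.0, 191.3, 308.8]
tool_rot: [[0.999, -0.045, 0.001], [-0.045, -0.999, 0.0], [0.001, -0.0, -1.0]]
ft_force: [-2.5, 0.2, 9.1]
opening: 39.3
```

```bash
python3 o.py s6
```

```text
12.5 [500.02 191.32 308.82] [-2.52  0.18  9.06] [-0.03  0.63 -0.04] 39.339690221219975
12.55 [500.05 191.3  308.84] [-2.21 -0.03 10.59] [-0.06  0.6  -0.07] 39.47688334968546
```

Call:
jog_arm(commands=[[-0.4,0,0.5,0,1],[-0.4,0,1,0,1],[-0.4,0,1,0,1],[-0.4,0,1,0,1]])

```text
time_s: 12.95
tool_pos: [499.8, 191.3, 308.1]
tool_rot: [[0.999, -0.045, 0.001], [-0.045, -0.999, 0.0], [0.001, -0.0, -1.0]]
ft_force: [-2.0, -0.3, 10.7]
opening: 39.4
```

```bash
python3 -c "
from h import *
F=[];Z=[]
for i in range(2):
    o=observe();F.append(o['ft_force']);Z.append(o['tool_pos']);get_image('top')
o=observe();F.append(o['ft_force']);Z.append(o['tool_pos'])
print(np.array(F),np.array(Z),o['wrist_torque'])"
```

```text
[[-2.04 -0.31 10.74]
 [-2.95 -0.78 10.19]
 [-2.61  0.83 11.36]] [[499.84 191.31 308.13]
 [499.83 191.32 308.12]
 [499.83 191.3  308.13]] [-0.17  0.59 -0.03]
```

Call:
jog_arm(commands=[[0,0,0.8,0,1],[0,0,0.8,0,1],[0,0,0.8,0,1]])

```text
time_s: 13.35
tool_pos: [499.8, 191.3, 307.4]
tool_rot: [[0.999, -0.045, 0.001], [-0.045, -0.999, 0.0], [0.001, -0.0, -1.0]]
ft_force: [-1.5, -0.3, 12.2]
opening: 39.3
```

```bash
python3 -c "
from h import *
F=[];Z=[]
for i in range(2):
    o=observe();F.append(o['ft_force']);Z.append(o['tool_pos']);get_image('top')
o=observe();F.append(o['ft_force']);Z.append(o['tool_pos'])
print(np.array(F),np.array(Z),o['wrist_torque'])"
```

```text
[[-1.46 -0.31 12.23]
 [-3.29 -0.47 12.92]
 [-2.31 -0.15 12.6 ]] [[499.83 191.33 307.43]
 [499.83 191.31 307.45]
 [499.82 191.32 307.44]] [-0.15  0.68  0.06]
```

Call:
jog_arm(commands=[[0,0,0.6,0,1],[0,0,0.6,0,1],[0,0,0.6,0,1]])

```text
time_s: 13.75
tool_pos: [499.9, 191.3, 307.0]
tool_rot: [[0.999, -0.045, 0.002], [-0.045, -0.999, 0.0], [0.002, -0.0, -1.0]]
ft_force: [-3.6, 0.2, 13.2]
opening: 39.4
```

```bash
python3 -c "
from h import *
F=[];Z=[]
for i in range(3):
    o=observe();F.append(o['ft_force']);Z.append(o['tool_pos']);get_image('top')
o=observe();F.append(o['ft_force']);Z.append(o['tool_pos'])
print(np.array(F),np.array(Z),o['wrist_torque'])
p,d=get_image('scene');cv2.imwrite('pics/s7.png',cv2.resize(p[140:220,370:450,::-1],(600,600),interpolation=cv2.INTER_CUBIC))"
```

```text
[[-3.62  0.18 13.25]
 [-2.53 -0.37 12.94]
 [-2.94  0.06 12.04]
 [-3.26 -0.57 12.  ]] [[499.86 191.33 306.98]
 [499.83 191.32 306.94]
 [499.84 191.35 306.96]
 [499.86 191.33 306.98]] [-0.12  0.71 -0.02]
```

View pics/s7.png

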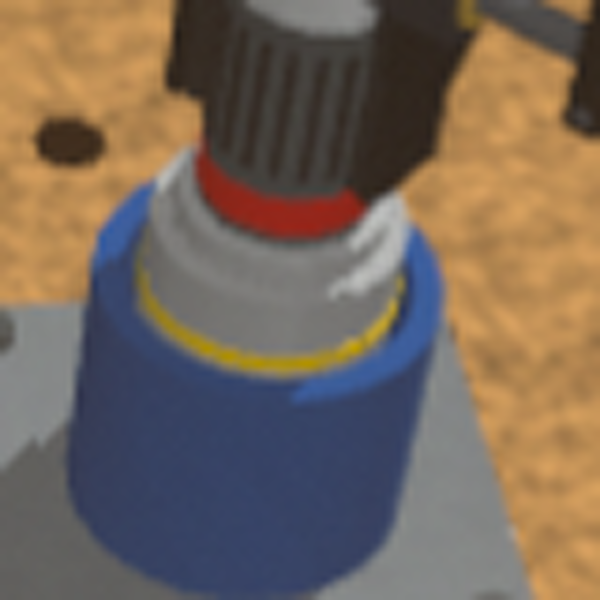

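Call:
jog_arm(commands=[[-0.8,0,0.3,0,1],[-0.8,0,0.7,0,1],[-0.8,0,0.7,0,1],[-0.8,0,0.7,0,1]])

```text
time_s: 14.35
tool_pos: [499.4, 191.3, 306.7]
tool_rot: [[0.999, -0.045, 0.003], [-0.045, -0.999, 0.0], [0.003, -0.001, -1.0]]
ft_force: [-1.6, -0.9, 13.0]
opening: 39.3
```

```bash
cat > f.py <<'E'
from h import *
F=[];Z=[]
for i in range(5):
    o=observe();F.append(o['ft_force']);Z.append(o['tool_pos']);get_image('top')
print(o["time_s"],np.mean(F,0),np.std(F,0),np.mean(Z,0),o['wrist_torque'],"gap",np.mean(Z,0)[2]-313+(np.mean(F,0)[2]+3.45)/2.5)
E
python3 f.py
```

```text
14.55 [-2.01 -0.75 13.15] [0.43 0.4  0.24] [499.45 191.33 306.69] [-0.17  0.47  0.02] gap 0.3302926559229631
```

Call:
jog_arm(commands=[[0,0,0.7,0,1],[0,0,0.7,0,1],[0,0,0.7,0,1]])

```text
time_s: 14.9
tool_pos: [499.5, 191.4, 306.1]
tool_rot: [[0.999, -0.045, 0.003], [-0.045, -0.999, 0.0], [0.003, -0.001, -1.0]]
ft_force: [-1.9, -1.2, 14.2]
opening: 39.2
```

```bash
python3 f.py
```

```text
15.1 [-2.32 -0.81 14.12] [0.37 0.67 0.24] [499.47 191.34 306.15] [-0.21  0.6  -0.  ] gap 0.18245948645780175
```

Call:
jog_arm(commands=[[0,0,0.6,0,1],[0,0,0.6,0,1],[0,0,0.6,0,1]])

```text
time_s: 15.45
tool_pos: [499.5, 191.3, 305.7]
tool_rot: [[0.999, -0.045, 0.003], [-0.045, -0.999, 0.0], [0.003, -0.001, -1.0]]
ft_force: [-3.3, -1.1, 15.8]
opening: 39.4
```

```bash
python3 f.py
```

```text
15.65 [-2.19 -0.86 15.19] [0.68 0.46 0.38] [499.48 191.33 305.71] [-0.26  0.68  0.03] gap 0.16590232481847078
```

Slope is now 2.4 N/mm with a constant gap estimate, so the chuck is home at about 7.5 mm of sink. Now for the upward tug, starting with a partial unload.

Call:
jog_arm(commands=[[-0.4,0,-2,0,1],[-0.4,0,-4,0,1],[-0.4,0,-6,0,1],[-0.4,0,-8,0,1],[-0.4,0,-9.5,0,1],[-0.4,0,-10.5,0,1],[-0.4,0,-10.5,0,1],[-0.4,0,-10.5,0,1]])

```text
time_s: 16.5
tool_pos: [499.1, 191.2, 313.4]
tool_rot: [[0.999, -0.045, 0.003], [-0.045, -0.999, 0.0], [0.003, -0.001, -1.0]]
ft_force: [7.7, 1.6, -3.8]
opening: 39.5
```

```bash
python3 f.py
```

```text
16.7 [ 7.63  1.19 -3.3 ] [0.32 0.59 0.5 ] [499.1  191.21 313.39] [ 0.12 -1.48  0.  ] gap 0.44714413968325833
```

The lateral load changed sign. I'll let the sleeve take the weight, release to clear the stress, check seating, then re-grip for the tug.

Call:
jog_arm(commands=[[0.5,0.1,0.8,0,1],[0.6,0.2,1.6,0,1],[0.6,0.2,1.6,0,1],[0.6,0.2,1.6,0,1]])

```text
time_s: 17.15
tool_pos: [499.4, 191.1, 312.0]
tool_rot: [[0.999, -0.045, 0.002], [-0.045, -0.999, 0.001], [0.002, -0.001, -1.0]]
ft_force: [3.9, 2.3, 0.4]
opening: 39.4
```

```bash
python3 f.py
```

```text
17.35 [4.71 2.05 0.13] [0.64 0.16 0.42] [499.39 191.15 312.04] [ 0.22 -1.   -0.01] gap 0.46608314085709734
```

Call:
jog_arm(commands=[[0.5,-0.2,0,0,1],[0.5,-0.2,0,0,0.4],[0.5,-0.2,0,0,-0.2],[0.5,-0.2,0,0,-0.6],[0.5,-0.2,0,0,-1],[0.5,-0.2,0,0,-1],[0.5,-0.2,0,0,-1],[0.5,-0.2,-10,0,-1],[0.5,-0.2,-30,0,-1],[0.5,-0.2,-60,0,-1],[0.5,-0.2,-90,0,-1],[0.5,-0.2,-110,0,-1],[0.5,-0.2,-115,0,-1]])

```text
time_s: 18.7
tool_pos: [499.9, 191.3, 431.3]
tool_rot: [[0.999, -0.045, 0.006], [-0.045, -0.999, 0.001], [0.006, -0.002, -1.0]]
ft_force: [-0.7, -0.3, 0.6]
opening: 86.7
```

Run:
```python
from h import *
print(observe()["tool_pos"],observe()["ft_force"])
for n in("scene","top"):
    p,d=get_image(n); np.save(n+"3.npy",d)
    cv2.imwrite(f"pics/{n}8.png",cv2.resize(p[110:230,360:480,::-1] if n=="scene" else p[160:280,160:280,::-1],(600,600),interpolation=cv2.INTER_CUBIC))
    W=cloud(n,d)
    S=W.reshape(-1,3); S=S[np.hypot(S[:,0]-500,S[:,1]-191)<45]
    S=S[~np.isnan(S).any(1)]
    h=np.histogram(S[:,2],bins=np.arange(60,200,2)); print(n,[(int(b),int(c)) for b,c in zip(h[1],h[0]) if c])
    T=S[(S[:,2]>176)]; print(T[:,2].max() if len(T) else 0,len(T),np.median(T,0))
```

```text
[499.94 191.32 431.26] [-0.68 -0.29  0.56]
scene [(60, 42), (62, 41), (64, 43), (66, 42), (68, 42), (70, 41), (72, 45), (74, 50), (76, 72), (78, 113), (80, 215), (82, 72), (84, 19), (86, 35), (88, 37), (90, 36), (92, 31), (94, 32), (96, 26), (98, 29), (100, 33), (102, 85), (104, 93), (106, 36), (108, 29), (110, 59), (112, 50), (114, 27), (116, 24), (118, 25), (120, 19), (122, 20), (124, 33), (126, 23), (128, 24), (130, 18), (132, 21), (134, 21), (136, 33), (138, 29), (140, 20), (142, 21), (144, 26), (146, 28), (148, 24), (150, 25), (152, 30), (154, 22), (156, 26), (158, 27), (160, 23), (162, 29), (164, 26), (166, 34), (168, 26), (170, 38), (172, 43), (174, 44), (176, 40), (178, 41), (180, 71), (182, 98), (184, 5)]
399.64397474800893 3079 [504.69 172.75 360.84]
top [(60, 18), (62, 16), (64, 18), (66, 21), (68, 23), (70, 21), (72, 23), (74, 31), (76, 29), (78, 124), (80, 178), (82, 70), (84, 13), (86, 12), (88, 14), (90, 16), (92, 8), (94, 10), (96, 11), (98, 10), (100, 19), (102, 63), (104, 106), (106, 30), (108, 12), (110, 48), (112, 51), (114, 8), (116, 7), (118, 7), (120, 7), (122, 8), (124, 10), (126, 11), (128, 10), (130, 6), (132, 6), (134, 8), (136, 9), (138, 11), (140, 12), (142, 8), (144, 8), (146, 9), (148, 11), (150, 8), (152, 6), (154, 16), (156, 5), (158, 8), (160, 14), (162, 11), (164, 13), (166, 20), (168, 7), (170, 22), (172, 43), (174, 52), (176, 42), (178, 50), (180, 79), (182, 125), (184, 26)]
639.0509341197306 11797 [483.83 175.   621.76]
```

View pics/scene8.png

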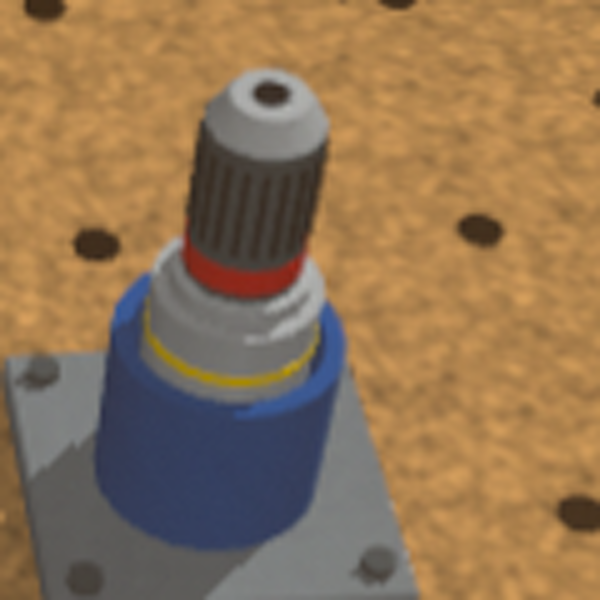

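The chuck stands seated and upright (collar at 245,290 in the crop), gripper clear. Now the numbers.

Run:
```python
from h import *
for n in("scene","top"):
    W=cloud(n,np.load(n+"3.npy")); S=W.reshape(-1,3); S=S[~np.isnan(S).any(1)]
    r=np.hypot(S[:,0]-499.7,S[:,1]-191)
    def m(rlo,rhi,lo,hi):
        k=(r>rlo)&(r<rhi)&(S[:,2]>lo)&(S[:,2]<hi); return S[k]
    tube=m(30,41,78,83);face=m(24,31,101.5,106.5);col=m(18,25,109,114.5);top=m(0,14,179.5,186)
    for nm,q in(("tube",tube),("face",face),("collar",col),("top",top)): print(n,nm,len(q),np.median(q,0),q[:,2].mean())
    f=np.median(face[:,2]);print("gap by collar",np.median(col[:,2])-8-f,"by top",np.median(top[:,2])-78-f)
    T0=cloud(n,np.load(n+"0.npy")).reshape(-1,3);k=(np.hypot(T0[:,0]-536,T0[:,1]+193)<14)&(T0[:,2]>137);print("rack top z of chuck",np.median(T0[k],0))
```

```text
scene tube 306 [514.72 171.66  80.9 ] 80.72757388203975
scene face 154 [517.29 178.18 104.03] 104.01952445664924
scene collar 118 [511.95 177.83 111.82] 111.71065257834638
scene top 162 [501.04 189.34 182.25] 182.15708479994768
gap by collar -0.21076291435548455 by top 0.22254553372340524
rack top z of chuck [ 536.83 -193.6   140.67]
top tube 332 [483.56 176.74  80.51] 80.54725558857568
top face 175 [486.91 175.04 104.48] 104.37707262265668
top collar 108 [486.74 175.46 111.95] 111.8478991598634
top top 212 [499.2  190.5  182.57] 182.49866593641786
gap by collar -0.5320502989438864 by top 0.09044986332474991
rack top z of chuck [ 534.82 -192.94  140.82]
```

Home to within the measurement noise (gap estimates -0.5 to +0.2 mm). I'll re-grip and tug.

Call:
jog_arm(commands=[[0,0,30,0,-1],[0,0,60,0,-1],[0,0,90,0,-1],[0,0,108,0,-1],[0,0,115,0,-1],[0,0,116,0,-1],[0,0,116,0,-1],[0,0,116,0,-1],[0,0,116,0,-1]])

```text
time_s: 19.7
tool_pos: [499.8, 191.3, 312.5]
tool_rot: [[0.999, -0.045, 0.002], [-0.045, -0.999, 0.001], [0.002, -0.001, -1.0]]
ft_force: [0.6, 0.0, 0.9]
opening: 87.1
```

```bash
python3 f.py
```

```text
19.9 [ 0.08 -0.04  0.34] [0.61 0.29 0.29] [499.64 191.25 312.12] [-0.07  0.06  0.01] gap 0.6399126929431909
```

Call:
jog_arm(commands=[[0,0,0,0,0],[0,0,0,0,0.3],[0,0,0,0,0.6],[0,0,0,0,1],[0,0,0,0,1],[0,0,0,0,1],[0,0,0,0,1],[0,0,0,0,1],[0,0,0,0,1]], force=25)

```text
time_s: 20.85
tool_pos: [499.6, 191.2, 311.4]
tool_rot: [[0.999, -0.045, 0.001], [-0.045, -0.999, 0.0], [0.001, -0.0, -1.0]]
ft_force: [2.0, -0.3, -0.6]
opening: 39.4
```

```bash
python3 f.py
```

```text
21.05 [ 2.25 -0.15 -0.36] [0.21 0.42 0.62] [499.6  191.16 311.42] [-0.22 -0.37 -0.  ] gap -0.3431142260227231
```

Call:
jog_arm(commands=[[0.4,0,-1,0,1],[0.4,0,-2,0,1],[0.4,0,-3,0,1],[0.4,0,-3,0,1],[0.4,0,-3,0,1]])

```text
time_s: 21.6
tool_pos: [499.7, 191.1, 313.8]
tool_rot: [[0.999, -0.045, -0.0], [-0.045, -0.999, -0.0], [-0.0, 0.0, -1.0]]
ft_force: [5.3, 0.5, -5.0]
opening: 39.1
```

```bash
python3 f.py
```

```text
21.8 [ 5.06  0.24 -6.4 ] [0.3  0.27 0.82] [499.72 191.14 313.93] [ 0.03 -0.86 -0.03] gap -0.24755812091634577
```

Call:
jog_arm(commands=[[0.5,0,-0.6,0,1],[0.5,0,-1.2,0,1],[0.5,0,-1.2,0,1]])

```text
time_s: 22.15
tool_pos: [500.0, 191.1, 315.0]
tool_rot: [[0.999, -0.045, -0.001], [-0.045, -0.999, -0.0], [-0.001, 0.0, -1.0]]
ft_force: [3.6, 0.7, -8.9]
opening: 39.2
```

```bash
python3 f.py
python3 - <<'E'
from h import *
for n in("scene","top"):
    p,d=get_image(n); np.save(n+"4.npy",d)
    if n=="scene": cv2.imwrite(f"pics/{n}9.png",cv2.resize(p[110:230,360:480,::-1],(600,600),interpolation=cv2.INTER_CUBIC))
    W=cloud(n,d); S=W.reshape(-1,3); S=S[~np.isnan(S).any(1)]
    r=np.hypot(S[:,0]-499.7,S[:,1]-191)
    face=S[(r>24)&(r<31)&(S[:,2]>104)&(S[:,2]<110.5)];col=S[(r>18)&(r<25)&(S[:,2]>112.5)&(S[:,2]<118)]
    print(n,len(face),np.median(face[:,2]),len(col),np.median(col[:,2]))
E
```

```text
22.35 [ 3.45  0.39 -8.87] [0.5  0.42 0.4 ] [499.97 191.13 315.01] [ 0.12 -0.55  0.07] gap -0.15502546500736303
scene 172 107.50278878113858 125 115.34256293873125
top 133 107.82159037319445 68 116.104065050624
```

View pics/scene9.png

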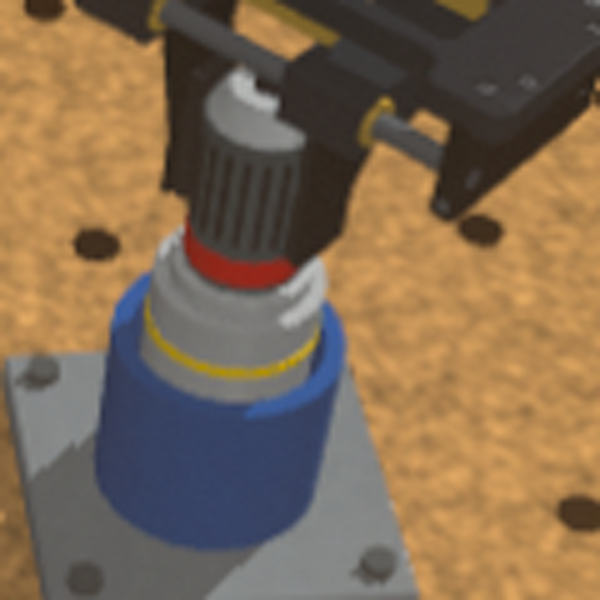

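The sleeve face rose 3.4 mm, which is about 2.0 mm above free, and the collar is still on the face. Easing back down and letting go.

Call:
jog_arm(commands=[[-0.2,0,1.5,0,1],[-0.4,0,3,0,1],[-0.4,0,4.2,0,1],[-0.4,0,4.2,0,1],[-0.4,0,4.2,0,0.4],[-0.4,0,4.2,0,-0.2],[-0.4,0,4.2,0,-0.6],[-0.4,0,4.2,0,-1],[-0.4,0,4.2,0,-1],[-0.4,0,4.2,0,-1],[-0.4,0,-10,0,-1],[-0.4,0,-40,0,-1],[-0.4,0,-80,0,-1],[-0.4,0,-110,0,-1],[-0.4,0,-120,0,-1],[-0.4,0,-120,0,-1],[-0.4,0,-120,0,-1]])

```text
time_s: 24.2
tool_pos: [499.5, 191.1, 434.4]
tool_rot: [[0.999, -0.045, -0.001], [-0.045, -0.999, -0.0], [-0.001, 0.0, -1.0]]
ft_force: [-0.8, 0.4, 0.0]
opening: 87.1
```

Run:
```python
from h import *
print(observe()["tool_pos"],observe()["ft_force"])
for n in("scene","top"):
    p,d=get_image(n)
    if n=="scene": cv2.imwrite("pics/s10.png",p[:,:,::-1])
    W=cloud(n,d); S=W.reshape(-1,3); S=S[~np.isnan(S).any(1)]
    r=np.hypot(S[:,0]-499.7,S[:,1]-191)
    m=lambda a,b,lo,hi:np.median(S[(r>a)&(r<b)&(S[:,2]>lo)&(S[:,2]<hi)],0)
    print(n,m(24,31,101.5,106.5),m(18,25,109,114.5),m(0,14,179.5,186))
```

```text
[499.52 191.09 434.38] [-0.82  0.37  0.01]
scene [517.69 178.92 103.98] [509.67 177.94 111.85] [500.7  190.29 182.19]
top [486.67 174.38 104.21] [486.5  176.84 112.02] [499.14 190.45 182.59]
```

View pics/s10.png

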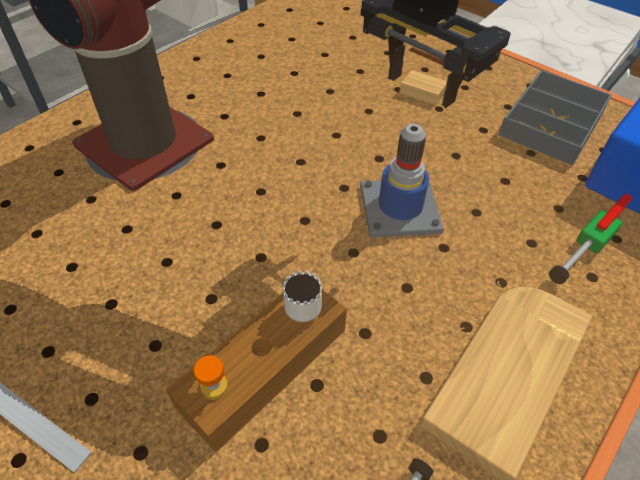

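The chuck is seated in the stand (410,160) and the gripper is clear above it. The hole saw (303,295) and cutter (210,372) are untouched in the rack. Handing in.

```bash
python3 -c "
from station import *
print(job_done())"
```

```text
the job is handed in; nothing more can be done
None
```

The chuck is seated home in the taper sleeve, and the taper held a light upward tug. I handed the job in at about 24 s, and no verdict was reported.

- **Seating:** I took the chuck from the rack's middle hole, lowered it in under force watch and pressed to about 15 N. That is about 18.6 N with the chuck's weight, or 7.5 mm of sink, short of the 8.4 mm that counts as bottoming. At the end the force rose at the sleeve spring's own rate (2.4 N/mm), which says the collar was on the face.
- **Tug:** I let go, re-gripped and pulled about 5 N beyond the chuck's weight. The sleeve face rose 3.4 mm, to about 2.0 mm above its free position, with the collar still on the face. I then eased it down and let go.
- **Final state:** The collar top is 7.8–7.9 mm above the sleeve face, where 8 mm means home. The gripper is clear of everything. The hole saw and cutter still stand in the rack.
- **Checks that disagreed:**
  - The cameras differ by 1–2 mm, and my gap estimates across the checks ranged from -0.5 to +0.5 mm. Home therefore rests mainly on the final force slope.
  - One step of the push showed no rise in force.
  - Side forces reached 7.6 N when I first unloaded the chuck. That is why I released and re-gripped before the tug.

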